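# Let the speaker down on its hydraulic desk lift

## Robot

A 6-joint arm with a two-finger parallel gripper is mounted at the origin on a cart in front of the work surface, level with it; the furniture and walls round the work are solid. World frame = base frame: x ahead of the robot, y to its left, z up, the work surface at z = 0. Lengths are in m, angles in rad, forces in N, time in s.
With the tool pointing down it reaches from about 0.25 to 0.8 m from the base axis. Payload 8.5 kg.
Tool frame: the origin (TCP) lies on the mounting face of the last link; the fingertips stand 173 mm ahead of it and the grasp point (between the pads) lies 155 mm ahead of it; z points along the fingers, y is the line along which they close (so a half turn about z gives the same grasp; the last joint's range is limited). The gripper opens to 85 mm and grips with 20 to 120 N. Pads are 22 mm wide; open, the fingers measure 114 mm over their backs; the gripper's body (76 mm by 85 mm) begins 54 mm behind the grasp point. The pads swing forward as they close: fully open they stand 13 mm farther back than shut.
Start: joints at [1.193, 0.238, -0.013, 1.319, 0, 1.571], TCP at [0.194, 0.488, 0.405] pointing down, gripper open.
Joint ranges: [-2.66, 2.66], [-1.03, 1.9], [-1.14, 1.46], [-1.82, 2.27], [-1.45, 1.34], [-3.14, 3.14]. Speed limits (rad/s): [2.22, 2.22, 2.79, 3.14, 3.14, 3.14].

## Interface

Orientations are given as a unit quaternion [x, y, z, w].
In Python, from cell import manip gives the robot as it stands.
- The arm moves only by the shell command python3 -m crank 'ROWS' [FORCE]. ROWS is JSON, a list that holds one entry, the list of rows, each a list of 5 numbers: the opening, from -1 (shut) to 1 (fully open), then the shift along the tool's x, y, z in cm, then the turn about the tool's z in degrees. In form: [[[gripper, dx, dy, dz, roll], ...]]. A call has 1 to 8 rows; each row shifts and turns the commanded pose from where the row before left it, along the tool's axes as they then stand; what a row does not reach is not made up. A row lasts 1/12 s, in which the tool goes at most 41.7 mm and 7.16 degrees, less where a joint would pass 70% of its speed; a pose out of reach is approached as far as the arm can. A call with a gripper value outside its range is refused whole. The fingers move at their own pace and stop on an object; FORCE is the grip in N (left out, the last holds). Time passes only in rows, so rows that do not move let the fingers close. It gives the time, the measured TCP pose, the force, the opening and the grip force at its end, in the units of the state.
- manip.state(): the state, without advancing time (a new reading comes with each control period).
- manip.snapshot(name): name is "side" or "top"; returns a dict with "frame" (400x640x3 uint8, red, green, blue), "camera_matrix" (3x3 intrinsics, pixels), "camera_from_world" (4x4, takes a point from world to camera coordinates). Camera axes: x right, y down, z forward; pixel columns grow to the right and rows downward; lengths in m; the calibration is good to about 2 mm. A picture is of the moment at which its call begins. There is no depth.
- manip.finish_job(): hands the job in; it is judged then, once.
The state is a dict: "time_s": time; "joints": joint angles; "joint_vel": joint speeds; "joint_efforts": joint torques, N m; "ee_pos": TCP position; "ee_rot": TCP orientation; "contact_force": force on the tool from outside, world axes, zero at the start; "torque": the same for the moment, N m; "opening": finger opening in m; "grip_force": force on a finger pad.
Only numpy, scipy, OpenCV 4.12 (cv2) and the standard library are available. Lean on these libraries where they do the work, as an engineer would, in place of code of your own. Each camera call takes 0.05 s, during which the arm holds its last target. There are 200 camera calls.

## Task

I am sitting down to work, so bring the speaker down on its little hydraulic desk lift: first slide the stapler out from under the raised platform and leave it on the desk, clear of the platform. Then swing the lift's release lever open just a fraction of a turn, so that the platform sinks slowly (less than 4 cm a second, all the way to its bottom stop), and swing the lever fully shut again. Never push on the platform or the speaker, do not let the platform land on the stapler, keep the speaker standing, and leave the cup, the pen cup, the tape and the tin where they are.

Things in the scene. Friction and masses are not known exactly. Their poses are not given: they have to be found in the camera images.
- lift: the fixed desk lift, origin at desk height under its upright ram barrel (54 mm thick), z up. In its frame, in mm: platform x -60 to 60, y 35 to 165; grey valve block x -50 to 50, y -88 to -32, 84 high; foot plate x -60 to 60, y -92 to 43, 8 high; a foot 6 high under the platform at x 28 to 58; the ram's cross-piece x -25 to 25, y -27 to 43, reaches 190 high when raised (120 when down)
- platform (a joint): how far the platform has sunk, in m (its joint is the ram): 0 raised (start), 0.07 at the bottom stop. With the lever shut it stays where it is.
- valve (a joint): release lever, 0 shut to 1.5 rad open, clockwise from above; shut it points to the lift's -y and it opens towards the lift's -x. It stays where left; 0.2 to 0.5 N m turn it. Up to 0.4 to 0.9 rad (it varies) nothing sinks; beyond, the platform sinks steadily, about 10 mm/s faster per further 0.1 rad, until turned back. Fully open it drops far too fast.
- valve_axis (a point): point on the lever's axis, 117 mm above the desk, at lift x 0, y -60 (the top of the hub is 98.5 mm above the desk)
- valve_grip (a point): middle of the lever's upright round black grip, 80 mm from the lever's axis and 117 mm above the desk; the grip is 16 mm thick and rises from 97 to 140 mm above the desk. The lever's flat bar (14 mm wide) lies under it at 88 to 98 mm; below the bar at this radius is free space.
- platform_top (a point): centre of the upper face of the moving aluminium platform, 120 x 130 mm, 14 mm thick with its rubber mat. Raised, its underside is 90 and its top 104 mm above the desk; at the bottom stop 20 and 34 mm.
- speaker_center (a point): black desk speaker, 68 x 108 x 126 mm (x, y, z), about 0.6 kg, standing loose on the platform; point at its middle, 57 mm above its foot; z up
- stapler_center (a point): desk stapler, 34 mm wide, 135 mm long (its y axis), 42 mm high, loose, 0.19 kg, lying with one end under the platform and the other end sticking out on the lift's -x side; point at its middle, 21 mm above its foot. The base plate at the bottom (up to 7 mm) is 34 mm wide, the arm above it 22 mm.
- stapler_front (a point): the stapler's +y end (68 mm from its middle), 21 mm above its foot; the end that sticks out
- stapler_back (a point): the stapler's -y end (68 mm from its middle), 21 mm above its foot; the end under the platform
- tape_roll_center (a point): bystander: roll of masking tape lying flat, 74 mm across, 19 mm high; its centre
- puck_tin_center (a point): bystander: black round tin, 68 mm across, 30 mm high; its centre
- cup_center (a point): bystander: white coffee cup, 83 mm across, 55 mm high, with a handle on its own -y side that reaches 70 mm from this point; point on its axis, half-way up
- pen_cup_center (a point): bystander: black pen cup, 52 x 76 x 104 mm; its centre, half-way up
Things that resemble listed ones, but are neither listed nor needed, are in the scene too. Leave any blue or red look-alike of the part that bears speaker_center alone.

How it is judged:
On the way, in this order (a step that is already met when the one before it is completed fails the run):
1. the stapler is out from under the platform while the platform is still up ((x of stapler_center in the frame of lift below -0.062 m or x of stapler_center in the frame of lift above 0.062 m or y of stapler_center in the frame of lift above 0.167 m or y of stapler_center in the frame of lift below 0.033 m) and (x of stapler_front in the frame of lift below -0.062 m or x of stapler_front in the frame of lift above 0.062 m or y of stapler_front in the frame of lift above 0.167 m or y of stapler_front in the frame of lift below 0.033 m) and (x of stapler_back in the frame of lift below -0.062 m or x of stapler_back in the frame of lift above 0.062 m or y of stapler_back in the frame of lift above 0.167 m or y of stapler_back in the frame of lift below 0.033 m) and value of joint platform below 0.005 m), for 0.2 s.
2. the release lever is cracked open and the platform is on its way down (value of joint valve above 0.25 rad and value of joint platform between 0.02 and 0.06 m), for 0.1 s.
At the end, for the whole second after the job is handed in: Platform at its bottom stop (ram beyond 67 of 70 mm), lever shut (within 0.12 rad), speaker upright (0.1 rad), at rest, its middle within 35 mm of the platform's centre; stapler right way up, at rest on the desk, its middle and both ends outside the platform's outline ((x of stapler_center in the frame of lift below -0.062 m or x of stapler_center in the frame of lift above 0.062 m or y of stapler_center in the frame of lift above 0.167 m or y of stapler_center in the frame of lift below 0.033 m) and (x of stapler_front in the frame of lift below -0.062 m or x of stapler_front in the frame of lift above 0.062 m or y of stapler_front in the frame of lift above 0.167 m or y of stapler_front in the frame of lift below 0.033 m) and (x of stapler_back in the frame of lift below -0.062 m or x of stapler_back in the frame of lift above 0.062 m or y of stapler_back in the frame of lift above 0.167 m or y of stapler_back in the frame of lift below 0.033 m) and value of joint platform above 0.067 m and value of joint valve below 0.12 rad and angle between speaker_center's own z axis and vertical below 0.1 rad and horizontal distance between speaker_center and platform_top below 0.035 m and linear speed of each of speaker, stapler below 0.02 m/s and height (world z) of stapler_center below 0.035 m and angle between stapler_center's own z axis and vertical below 0.15 rad); the robot touches nothing.
It fails at once if the platform sinks faster than 40 mm/s (velocity of joint platform above 0.04 m/s).
It fails at once if the robot pushes on the platform or the speaker (over 3 N) (contact force between any of the arm, the fingers and platform above 3 N or contact force between any of the arm, the fingers and speaker above 3 N).
It fails at once if the platform bears on the stapler (over 3 N) (contact force between platform and stapler above 3 N).
It fails at once if the cup, pen cup, tape or tin is moved by more than 30 mm (distance of any of tape_roll_center, puck_tin_center, cup_center, pen_cup_center from where it was at the start of the episode above 0.03 m).
It also fails if it takes over 67 s, if anything falls off the work surface, if the arm or the gripper's body presses on something with over 40 N, if the wrist force passes 120 N, or if a joint passes its speed limit or range.

## Working session

There is one attempt and no reset: what is moved stays moved. The work goes in short steps, Python scripts to look and compute and a shell command to move; the robot and the scene stay as the last step left them, time stands still between calls to the robot, and variables do not carry over. Pictures are saved under pics/ and viewed, at most 10 in all, crops included, and the job is handed in when it is done.

```bash
mkdir -p pics; ls; cat > h.py <<'E'
from cell import manip
import numpy as np, cv2
def snap(n,f=None):
    s=manip.snapshot(n)
    if f: cv2.imwrite('pics/'+f,s['frame'][:,:,::-1])
    return s
def ray(s,u,v,z):
    K=np.array(s['camera_matrix']);T=np.array(s['camera_from_world']);R=T[:3,:3];t=T[:3,3]
    d=R.T@np.linalg.inv(K)@[u,v,1];c=-R.T@t
    return c+d*(z-c[2])/d[2]
def proj(s,p):
    K=np.array(s['camera_matrix']);T=np.array(s['camera_from_world'])
    q=K@(T[:3,:3]@np.array(p)+T[:3,3]);return q[:2]/q[2]
E
python3 - <<'E'
from h import *
for n in('top','side'):
    s=snap(n,n+'0.png');T=np.array(s['camera_from_world']);print(n,-T[:3,:3].T@T[:3,3],T[:3,:3].round(2).tolist())
print(manip.state())
E
```

```text
pics
top [ 0.44642094 -0.03108223  1.3189913 ] [[-0.02, -1.0, 0.01], [-1.0, 0.02, -0.08], [0.08, -0.01, -1.0]]
side [-0.11400917 -1.00457999  0.63935213] [[0.84, -0.55, 0.01], [-0.21, -0.33, -0.92], [0.51, 0.77, -0.39]]
{'time_s': 0.1, 'joints': array([ 1.19301232e+00,  2.38736912e-01, -1.41588913e-02,  1.31924154e+00,
        2.32035386e-05,  1.57079477e+00]), 'joint_vel': array([-0.00030699, -0.00128678,  0.00119901,  0.00046981, -0.00115043,
        0.00093915]), 'joint_efforts': array([ 1.59383395e-03, -5.39721787e+01,  3.46997666e+01,  1.35204813e-02,
        8.89693251e-05, -1.33851867e-05]), 'ee_pos': array([0.19359275, 0.48783743, 0.40413763]), 'ee_rot': array([ 1.87769923e-01,  9.82212811e-01, -6.56402169e-04, -1.37297524e-04]), 'contact_force': array([-0.3763263 , -0.08748723, -0.21415236]), 'torque': array([-0.00178046,  0.07296165,  0.00367581]), 'grip_force': 0.0, 'opening': 0.08539300366943602}
```

View pics/top0.png

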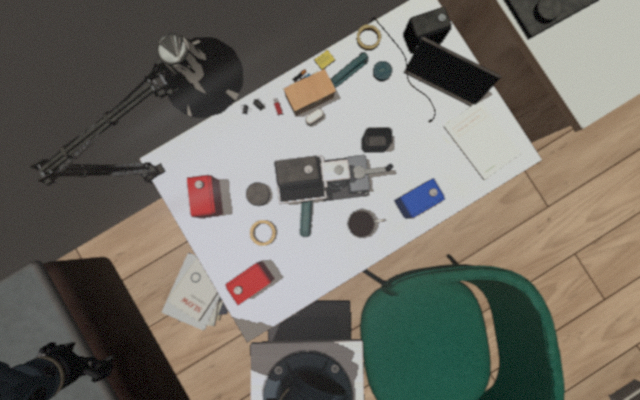

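View pics/side0.png

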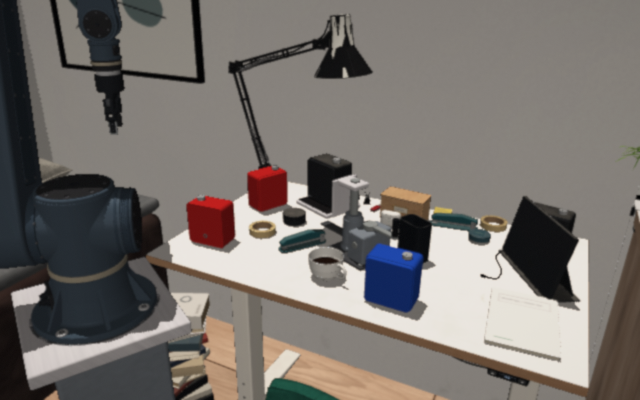

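Top view: the lift is at about (325,178), with the speaker and platform to the left of it and the lever pointing right to about (393,168). The stapler sticks out downward at (306,217), and the cup is at (362,222). I'll zoom in for detail.

```bash
python3 - <<'E'
import cv2
a=cv2.imread('pics/top0.png')[135:255,240:410];cv2.imwrite('pics/topc.png',cv2.resize(a,None,fx=4.7,fy=4.7,interpolation=cv2.INTER_CUBIC))
E
```

```text
(no output)
```

View pics/topc.png

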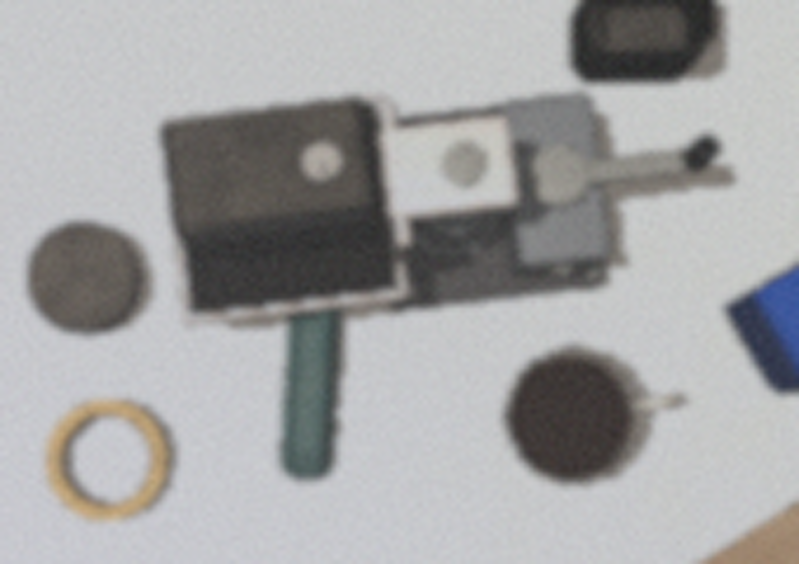

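```bash
cat > m.py <<'E'
from h import *
s=manip.snapshot('top')
P=lambda cx,cy,z:ray(s,cx/4.7+240,cy/4.7+135,z)
if __name__=='__main__':
    for n,a in dict(hub=(560,173,.0985),griptop=(708,146,.14),gripbot=(695,158,.098),ram=(465,163,.19),pl1=(190,317,.104),pl2=(405,298,.104),stip=(307,476,.025),sL=(290,330,.03),sR=(341,330,.03),sL2=(283,450,.03),sR2=(331,450,.03),cup=(573,415,.055),pen=(645,25,.104),tape=(110,460,.015),tin=(88,277,.03)).items():print(n,P(*a).round(4))
    f=s['frame'];hsv=cv2.cvtColor(f,cv2.COLOR_RGB2HSV)
    m=cv2.inRange(hsv,(75,60,30),(105,255,255));m[:, :290]=0;m[:,325:]=0;m[:195]=0;m[245:]=0
    p=np.argwhere(m)[:,::-1];w=np.array([ray(s,u,v,.035)[:2] for u,v in p])
    c=w.mean(0);e=np.linalg.svd(w-c)[2];t=(w-c)@e[0];q=(w-c)@e[1];print('stap',len(p),c,e[0],t.min(),t.max(),q.min(),q.max())
E
python3 m.py
```

```text
hub [ 0.6192 -0.1571  0.0985]
griptop [ 0.6267 -0.236   0.14  ]
gripbot [ 0.6263 -0.2355  0.098 ]
ram [ 0.6128 -0.0971  0.19  ]
pl1 [0.5406 0.0572 0.104 ]
pl2 [ 0.5485 -0.0656  0.104 ]
stip [ 0.4488 -0.0059  0.025 ]
sL [0.537  0.0023 0.03  ]
sR [ 0.5362 -0.0285  0.03  ]
sL2 [0.4647 0.008  0.03  ]
sR2 [ 0.464  -0.0208  0.03  ]
cup [ 0.4808 -0.1647  0.055 ]
pen [ 0.7036 -0.2084  0.104 ]
tape [0.4614 0.1137 0.015 ]
tin [0.572  0.1238 0.03  ]m.py:9: RuntimeWarning: Mean of empty slice.
  c=w.mean(0);e=np.linalg.svd(w-c)[2];t=(w-c)@e[0];q=(w-c)@e[1];print('stap',len(p),c,e[0],t.min(),t.max(),q.min(),q.max())
  ret = ret.dtype.type(ret / rcount)
Traceback (most recent call last):
  File "m.py", line 9, in <module>
    c=w.mean(0);e=np.linalg.svd(w-c)[2];t=(w-c)@e[0];q=(w-c)@e[1];print('stap',len(p),c,e[0],t.min(),t.max(),q.min(),q.max())
                  ~~~~~~~~~~~~~^^^^^
numpy.linalg.LinAlgError: 1-dimensional array given. Array must be at least two-dimensional
```

```bash
cat > d.py <<'E'
import sys;from cell import manip;from scipy.spatial.transform import Rotation as R;import numpy as np
x,y,z,a=map(float,sys.argv[1:])  # target grasp point, world angle of tool y (deg)
s=manip.state();r=R.from_quat(s['ee_rot']);M=r.as_matrix();yw=np.degrees(np.arctan2(M[1,1],M[0,1]))
roll=-((a-yw+180)%360-180);M2=(r*R.from_euler('z',roll,degrees=True)).as_matrix()
D=np.array([x,y,z+.155])-s['ee_pos']
print('yaw',yw,'roll',roll,'shift now',(M.T@D*100).round(2),'after roll',(M2.T@D*100).round(2),'tilt',M[2].round(3),s['ee_pos'],s['contact_force'].round(1),s['opening'],s['joints'].round(2),s['time_s'])
E
python3 -m crank '[[[0.4,0,0,0,-6.7],[0.4,0,0,0,-6.7],[0.4,0,0,0,-6.7],[0.4,0,0,0,-6.6],[0.4,-1.2,-2.6,0,0],[0.4,-1.2,-2.6,0,0],[0.4,-1.2,-2.6,0,0],[0.4,-1.2,-2.6,0,0]]]'; python3 d.py 0.474 -0.008 0.1 95
```

```text
time_s: 0.82
ee_pos: [0.2509, 0.3875, 0.4044]
ee_rot: [-0.044, 0.999, -0.0, -0.0]
contact_force: [0.2, -0.0, 0.0]
opening: 0.0596
grip_force: 0.0
yaw 95.09786323110868 roll 0.09786323110867556 shift now [-18.72 -41.37  14.95] after roll [-18.79 -41.34  14.95] tilt [ 0.    -0.001 -1.   ] [0.25086914 0.3875416  0.4043619 ] [ 0.2 -0.   0. ] 0.05958712245197915 [ 1.    0.13 -0.15  1.29 -0.    0.91] 0.8167
```

```bash
python3 -m crank '[[[0.4,-1.2,-2.6,0,0],[0.4,-1.2,-2.6,0,0],[0.4,-1.2,-2.6,0,0],[0.4,-1.2,-2.6,0,0],[0.4,-1.2,-2.6,0,0],[0.4,-1.2,-2.6,0,0],[0.4,-1.2,-2.6,0,0],[0.4,-1.2,-2.6,0,0]]]'; python3 -m crank '[[[0.4,-1.2,-2.6,0,0],[0.4,-1.2,-2.6,0,0],[0.4,-1.2,-2.6,0,0],[0.4,-1.2,-2.6,0,0],[0.4,-1.2,-2.6,0,0],[0.4,-1.2,-2.6,0,0],[0.4,-1.2,-2.6,0,0],[0.4,-0.8,-2.2,0,0]]]' >/dev/null;python3 -m crank '[[[0.4,0,0,2.5,0],[0.4,0,0,2.5,0],[0.4,0,0,2.5,0],[0.4,0,0,2.5,0],[0.4,0,0,2.5,0],[0.4,0,0,0,0],[0.4,0,0,0,0]]]'; python3 d.py 0.474 -0.008 0.026 95
```

```text
time_s: 1.48
ee_pos: [0.3649, 0.1885, 0.4046]
ee_rot: [-0.044, 0.999, -0.0, -0.0]
contact_force: [-0.3, 0.1, 0.1]
opening: 0.0597
grip_force: 0.0
time_s: 2.73
ee_pos: [0.4737, -0.0053, 0.2792]
ee_rot: [-0.044, 0.999, 0.0, -0.001]
contact_force: [0.1, -0.2, 0.6]
opening: 0.0596
grip_force: 0.0
yaw 95.05298035532172 roll 0.05298035532172207 shift now [-0.03 -0.28  9.82] after roll [-0.03 -0.28  9.82] tilt [ 0.003  0.    -1.   ] [ 0.473702   -0.00526718  0.27916734] [ 0.1 -0.2  0.6] 0.05955734454276161 [-0.01  0.23 -0.36  0.98 -0.   -0.1 ] 2.7333
```

```bash
python3 -m crank '[[[0.4,0,-0.3,2,0],[0.4,0,0,2,0],[0.4,0,0,2,0],[0.4,0,0,2,0],[0.4,0,0,1.8,0],[0.4,0,0,0,0],[0.4,0,0,0,0]]]'; python3 -m crank '[[[-1,0,0,0,0],[-1,0,0,0,0],[-1,0,0,0,0],[-1,0,0,0,0],[-1,0,0,0,0],[-1,0,0,0,0],[-1,0,0,0,0],[-1,0,0,0,0]]]' 30; python3 d.py 0.474 -0.008 0.026 95
```

```text
time_s: 3.32
ee_pos: [0.4749, -0.0082, 0.1827]
ee_rot: [-0.044, 0.999, -0.0, 0.0]
contact_force: [0.3, -0.7, -0.2]
opening: 0.0595
grip_force: 0.0
time_s: 3.98
ee_pos: [0.4751, -0.0083, 0.1832]
ee_rot: [-0.044, 0.999, -0.0, 0.001]
contact_force: [-1.4, 0.9, 8.9]
opening: 0.0222
grip_force: 27.1
yaw 95.03731734618474 roll 0.03731734618475002 shift now [0.11 0.04 0.22] after roll [0.11 0.04 0.22] tilt [-0.003 -0.    -1.   ] [ 0.47511751 -0.00829139  0.18321283] [-1.4  0.9  8.9] 0.0221894812762269 [-0.02  0.34 -0.5   0.73 -0.   -0.11] 3.9833
```

```bash
python3 -m crank '[[[-1,0.5,0,-0.1,0],[-1,1,0,0,0],[-1,1,0,0,0],[-1,1,0,0,0],[-1,1,0,0,0],[-1,1,0,0,0],[-1,1.2,0,0,0],[-1,0.8,0,0,0]]]'; python3 -m crank '[[[-1,0,0,0.1,0],[-1,0,0,0,0],[0.4,0,0,0,0],[0.4,0,0,0,0],[0.4,0,0,0,0],[0.4,0,0,0,0]]]'
python3 - <<'E'
from h import *
s=snap('top');a=s['frame'][135:275,240:410,::-1];cv2.imwrite('pics/t1.png',cv2.resize(a,None,fx=4,fy=4,interpolation=cv2.INTER_CUBIC))
s=snap('side','s1.png')
E
```

```text
time_s: 4.65
ee_pos: [0.399, -0.015, 0.1833]
ee_rot: [-0.044, 0.999, -0.0, 0.001]
contact_force: [5.4, -0.8, 5.4]
opening: 0.0208
grip_force: 30.7
time_s: 5.15
ee_pos: [0.3989, -0.0149, 0.1814]
ee_rot: [-0.044, 0.999, 0.0, -0.001]
contact_force: [0.2, -1.3, 0.5]
opening: 0.0599
grip_force: 0.0
```

View pics/s1.png

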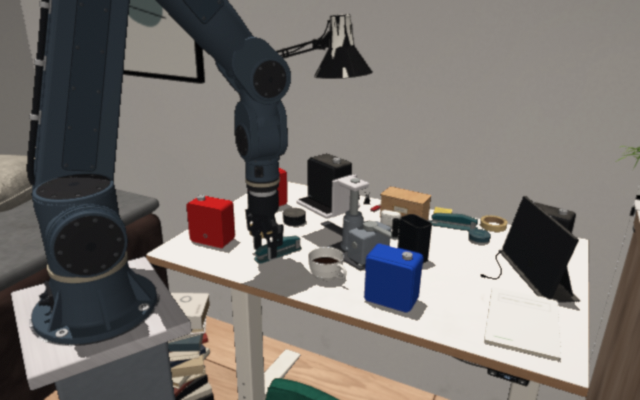

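```bash
python3 -m crank '[[[0.4,0,0,-1.5,0],[0.4,0,0,-2,0],[0.4,0,0,-2,7],[0.4,0,0,-2,7],[0.4,0,0,-2,7],[0.4,0,0,-2,7],[0.4,0,0,-2,7],[0.4,0,0,-2,7]]]'; python3 -m crank '[[[0,0,0,-2,7],[0,0,0,0,7],[0,0,0,0,7],[0,0,0,0,7],[0,0,0,0,7],[0,0,0,0,7],[0,0,0,0,6],[0,0,0,0,0]]]'; python3 d.py 0.6265 -0.236 0.19 5
```

```text
time_s: 5.92
ee_pos: [0.3994, -0.0148, 0.3375]
ee_rot: [0.32, 0.948, -0.0, -0.0]
contact_force: [0.7, 0.0, 0.5]
opening: 0.0597
grip_force: 0.0
time_s: 6.58
ee_pos: [0.3996, -0.0148, 0.3564]
ee_rot: [0.677, 0.736, -0.0, -0.0]
contact_force: [0.4, -0.2, 0.0]
opening: 0.0426
grip_force: 0.0
yaw 4.789881755156079 roll -0.21011824484392605 shift now [-23.93  20.77   1.12] after roll [-24.01  20.68   1.12] tilt [-0.    -0.001 -1.   ] [ 0.39957388 -0.01482821  0.35642124] [ 0.4 -0.2  0. ] 0.04263330663364536 [-0.04  0.05 -0.37  1.15 -0.    1.45] 6.5833
```

View pics/t1.png

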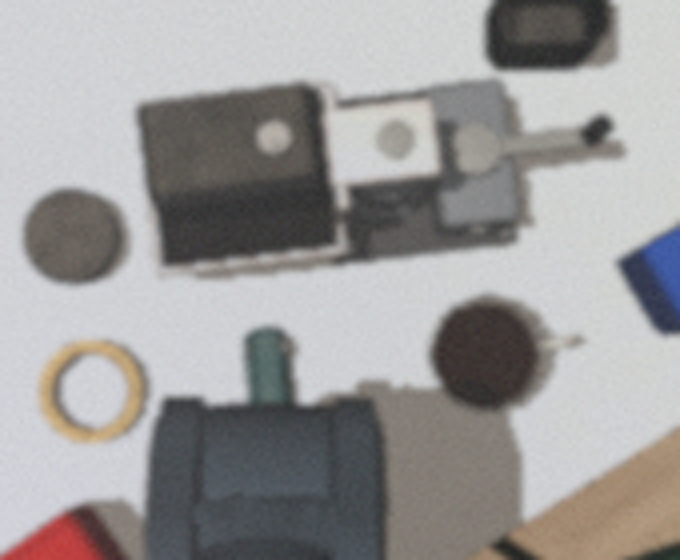

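The stapler's far end is now at crop pixel (267,330), well clear of the platform edge at about y=265. Next is the lever.

```bash
python3 -m crank '[[[0,-2.4,2.07,0,0],[0,-2.4,2.07,0,0],[0,-2.4,2.07,0,0],[0,-2.4,2.07,0,0],[0,-2.4,2.07,0,0],[0,-2.4,2.07,0,0],[0,-2.4,2.07,0,0],[0,-2.4,2.07,0,0]]]'; python3 -m crank '[[[0,-2.4,2.07,0,0],[0,-2.4,2.07,0.5,0],[0,0,0,0.5,0],[0,0,0,0,0],[0,0,0,0,0]]]'; python3 d.py 0.6265 -0.236 0.122 5
python3 - <<'E'
from h import *
s=snap('top');a=s['frame'][135:275,240:410,::-1]
m=a[30:60,95:].min()
s=snap('side');a=s['frame'][150:290,280:460,::-1];cv2.imwrite('pics/s2.png',cv2.resize(a,None,fx=4,fy=4,interpolation=cv2.INTER_CUBIC))
st=manip.state();p=st['ee_pos'].copy();print([proj(s,[p[0],p[1],z]) for z in(p[2]-.173,p[2]-.155)],proj(s,[.6265,-.236,.14]),proj(s,[.6265,-.236,.098]))
E
```

```text
time_s: 7.25
ee_pos: [0.5825, -0.1927, 0.3562]
ee_rot: [0.674, 0.739, -0.0, -0.0]
contact_force: [0.7, 0.1, 0.5]
opening: 0.0427
grip_force: 0.0
time_s: 7.67
ee_pos: [0.6266, -0.2355, 0.3456]
ee_rot: [0.675, 0.738, -0.0, -0.001]
contact_force: [-0.7, -0.3, -0.9]
opening: 0.0425
grip_force: 0.0
yaw 5.1668723535839165 roll 0.16687235358392627 shift now [-0.06  0.    6.86] after roll [-0.06  0.    6.86] tilt [ 0.001 -0.002 -1.   ] [ 0.62660379 -0.23545327  0.34563735] [-0.7 -0.3 -0.9] 0.042510276220816004 [-0.36  0.51  0.26  1.32  0.    1.12] 7.6667
[array([397.7328637 , 204.88120725]), array([398.30556211, 197.60676597])] [396.990254   218.57217835] [395.70531543 234.83393043]
```

View pics/s2.png

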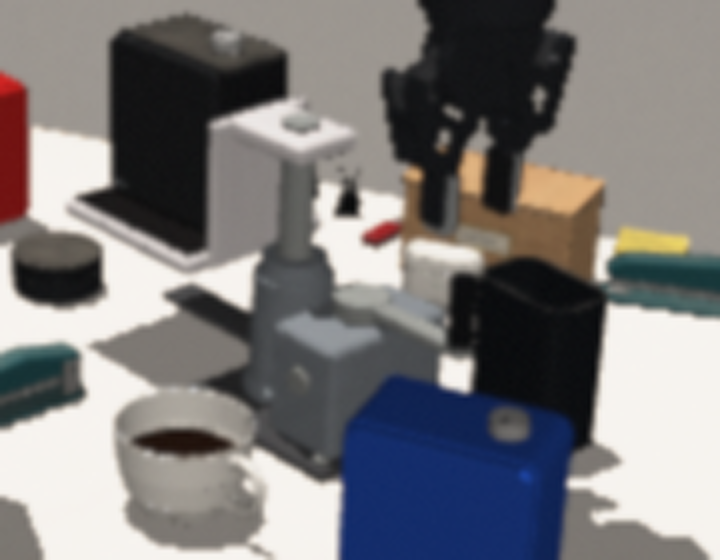

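Grip seen at (463,278)–(460,350) in the crop, directly below the open fingers centred on column 470. Descend and close.

```bash
python3 -m crank '[[[0,-0.05,0,2,0],[0,0,0,2,0],[0,0,0,1.5,0],[0,0,0,1.2,0],[0,0,0,0,0],[0,0,0,0,0]]]'; python3 -m crank '[[[-1,0,0,0,0],[-1,0,0,0,0],[-1,0,0,0,0],[-1,0,0,0,0],[-1,0,0,0,0],[-1,0,0,0,0],[-1,0,0,0,0]]]' 25; python3 d.py 0.6265 -0.236 0.122 5
python3 - <<'E'
from h import *
ax=np.array([.6192,-.1571]);p=manip.state()['ee_pos'][:2]-ax;print(np.hypot(*p),np.degrees(np.arctan2(*p[::-1])))
E
```

```text
time_s: 8.27
ee_pos: [0.6266, -0.2355, 0.2803]
ee_rot: [0.675, 0.738, -0.0, -0.0]
contact_force: [0.8, -0.0, 0.3]
opening: 0.0429
grip_force: 0.0
time_s: 8.85
ee_pos: [0.627, -0.2362, 0.2813]
ee_rot: [0.675, 0.738, 0.0, 0.001]
contact_force: [-3.2, -0.1, 5.8]
opening: 0.0149
grip_force: 26.0
yaw 5.0577754634787295 roll 0.05777546347871976 shift now [ 0.02 -0.05  0.43] after roll [ 0.02 -0.05  0.43] tilt [-0.001  0.001 -1.   ] [ 0.6270075  -0.23618344  0.28125899] [-3.2 -0.1  5.8] 0.014923621849429839 [-0.36  0.54  0.14  1.17 -0.    1.12] 8.85
0.07946790432411216 -84.36175311337897
```

```bash
cat > w.py <<'E'
from h import *
import os,json
up=lambda a:cv2.resize(cv2.GaussianBlur(a,(3,3),0),None,fx=5,fy=5,interpolation=cv2.INTER_CUBIC)
st=manip.state();g=manip.snapshot('side');f=g['frame']
if not os.path.exists('ref.npy'):np.save('ref.npy',f)
T=up(np.load('ref.npy')[150:190,304:358]);I=up(f[145:235,299:363])
r=cv2.matchTemplate(I,T,cv2.TM_CCOEFF_NORMED);_,m,_,(x,y)=cv2.minMaxLoc(r)
k=(proj(g,[.6,.01,.2])-proj(g,[.6,.01,.23]))[1]/30
p=st['ee_pos'][:2]-[.6192,-.1571]
print('t',st['time_s'],'sink mm',round((y/5-5)/k,2),'dx',x/5-5,'score',round(m,3),'lever rad',round(np.radians(-85)-np.arctan2(p[1],p[0]),3),'r',round(np.hypot(*p),4),st['contact_force'].round(1),round(st['torque'][2],2),st['opening'].round(4),st['grip_force'])
E
python3 w.py
python3 -m crank '[[[-1,0.01,-0.4,0,2.86],[-1,0.01,-0.4,0,2.86],[-1,0.01,-0.4,0,2.86],[-1,0.01,-0.4,0,2.86],[-1,0.01,-0.4,0,2.86],[-1,0.01,-0.4,0,2.86],[-1,0,0,0,0],[-1,0,0,0,0]]]'; python3 w.py; python3 w.py
```

```text
time_s: 9.57
ee_pos: [0.6032, -0.235, 0.2812]
ee_rot: [0.777, 0.629, 0.0, 0.001]
contact_force: [-4.0, -1.1, 8.7]
opening: 0.0154
grip_force: 26.3Traceback (most recent call last):
  File "w.py", line 10, in <module>
    print('t',st['time_s'],'sink mm',round((y/5-5)/k,2),'dx',x/5-5,'score',round(m,3),'lever rad',round(np.radians(-85)-np.arctan2(p[1],p[0]),3),'r',round(np.hypot(*p),4),st['contact_force'].round(1),round(st['torque'][2],2),st['opening'].round(4),st['grip_force'])
                                                                                                                                                                                                                                 ^^^^^^^^^^^^^^^^^^^
AttributeError: 'float' object has no attribute 'round'
Traceback (most recent call last):
  File "w.py", line 10, in <module>
    print('t',st['time_s'],'sink mm',round((y/5-5)/k,2),'dx',x/5-5,'score',round(m,3),'lever rad',round(np.radians(-85)-np.arctan2(p[1],p[0]),3),'r',round(np.hypot(*p),4),st['contact_force'].round(1),round(st['torque'][2],2),st['opening'].round(
[... 259 characters left out ...]
^^^^^^
AttributeError: 'float' object has no attribute 'round'
Traceback (most recent call last):
  File "w.py", line 10, in <module>
    print('t',st['time_s'],'sink mm',round((y/5-5)/k,2),'dx',x/5-5,'score',round(m,3),'lever rad',round(np.radians(-85)-np.arctan2(p[1],p[0]),3),'r',round(np.hypot(*p),4),st['contact_force'].round(1),round(st['torque'][2],2),st['opening'].round(4),st['grip_force'])
                                                                                                                                                                                                                                 ^^^^^^^^^^^^^^^^^^^
AttributeError: 'float' object has no attribute 'round'
```

Next step is +0.1 rad, then wait and measure.

```bash
sed -i "s/st\['opening'\].round(4)/round(st['opening'],4)/" w.py; python3 w.py
python3 -m crank '[[[-1,0.01,-0.4,0,2.86],[-1,0.01,-0.4,0,2.86],[-1,0,0,0,0],[-1,0,0,0,0],[-1,0,0,0,0]]]' >/dev/null; python3 w.py
```

```text
t 9.6667 sink mm 0.0 dx 0.0 score 1.0 lever rad 0.289 r 0.0795 [-3.9 -0.5  8. ] 0.1 0.0153 26.340655982494354
t 10.1333 sink mm 0.0 dx 0.0 score 1.0 lever rad 0.388 r 0.0795 [-3.4 -1.8  8.5] 0.08 0.0153 26.30293071269989
```

```bash
python3 -m crank '[[[-1,0.01,-0.4,0,2.86],[-1,0.01,-0.4,0,2.86],[-1,0,0,0,0],[-1,0,0,0,0],[-1,0,0,0,0],[-1,0,0,0,0]]]' >/dev/null; python3 w.py
python3 -m crank '[[[-1,0.01,-0.4,0,2.86],[-1,0.01,-0.4,0,2.86],[-1,0,0,0,0],[-1,0,0,0,0],[-1,0,0,0,0],[-1,0,0,0,0]]]' >/dev/null; python3 w.py
```

```text
t 10.6833 sink mm 0.0 dx 0.0 score 1.0 lever rad 0.49 r 0.0796 [-3.  -2.4  9.2] 0.13 0.0154 26.343797743320465
t 11.2333 sink mm 0.0 dx 0.0 score 1.0 lever rad 0.591 r 0.0796 [-4.1 -3.1  8.7] 0.13 0.0151 26.389053761959076
```

```bash
python3 -m crank '[[[-1,0.01,-0.4,0,2.86],[-1,0.01,-0.4,0,2.86],[-1,0,0,0,0],[-1,0,0,0,0],[-1,0,0,0,0],[-1,0,0,0,0]]]' >/dev/null; python3 w.py
```

```text
t 11.7833 sink mm 0.0 dx 0.0 score 1.0 lever rad 0.692 r 0.0797 [-5.  -4.9  9.6] 0.09 0.0154 26.44534170627594
```

```bash
python3 -m crank '[[[-1,0.01,-0.4,0,2.86],[-1,0.01,-0.4,0,2.86],[-1,0,0,0,0],[-1,0,0,0,0],[-1,0,0,0,0],[-1,0,0,0,0]]]' >/dev/null; python3 w.py
```

```text
t 12.3333 sink mm 4.91 dx -0.40000000000000036 score 0.974 lever rad 0.789 r 0.0797 [-4.4 -4.4  9. ] -0.03 0.0152 26.38635367155075
```

```bash
python3 -m crank '[[[-1,0,0,0,0],[-1,0,0,0,0],[-1,0,0,0,0],[-1,0,0,0,0],[-1,0,0,0,0],[-1,0,0,0,0]]]' >/dev/null; python3 w.py
```

```text
t 12.8833 sink mm 11.47 dx -0.40000000000000036 score 0.954 lever rad 0.789 r 0.0797 [-5.3 -3.8  9.1] -0.02 0.015 26.391373872756958
```

Sinking at about 12 mm/s, well under the limit, so I'll hold here.

```bash
R='[[[-1,0,0,0,0],[-1,0,0,0,0],[-1,0,0,0,0],[-1,0,0,0,0],[-1,0,0,0,0],[-1,0,0,0,0],[-1,0,0,0,0],[-1,0,0,0,0]]]'
python3 -m crank '[[[-1,0,0,0,0],[-1,0,0,0,0],[-1,0,0,0,0],[-1,0,0,0,0],[-1,0,0,0,0],[-1,0,0,0,0],[-1,0,0,0,0],[-1,0,0,0,0]]]' >/dev/null; python3 w.py
python3 -m crank '[[[-1,0,0,0,0],[-1,0,0,0,0],[-1,0,0,0,0],[-1,0,0,0,0],[-1,0,0,0,0],[-1,0,0,0,0],[-1,0,0,0,0],[-1,0,0,0,0]]]' >/dev/null; python3 w.py
python3 -m crank '[[[-1,0,0,0,0],[-1,0,0,0,0],[-1,0,0,0,0],[-1,0,0,0,0],[-1,0,0,0,0],[-1,0,0,0,0],[-1,0,0,0,0],[-1,0,0,0,0]]]' >/dev/null; python3 w.py
```

```text
t 13.6 sink mm 20.21 dx -0.20000000000000018 score 0.92 lever rad 0.789 r 0.0797 [-4.  -5.1  8.8] -0.1 0.0153 26.39203906059265
t 14.3167 sink mm 28.94 dx -0.20000000000000018 score 0.884 lever rad 0.789 r 0.0797 [-5.3 -4.7  9.3] 0.01 0.0153 26.391931772232056
t 15.0333 sink mm 38.23 dx 0.0 score 0.831 lever rad 0.789 r 0.0797 [-4.7 -4.8  9.1] -0.05 0.0153 26.39210432767868
```

```bash

python3 -m crank '[[[-1,0,0,0,0],[-1,0,0,0,0],[-1,0,0,0,0],[-1,0,0,0,0],[-1,0,0,0,0],[-1,0,0,0,0],[-1,0,0,0,0],[-1,0,0,0,0]]]' >/dev/null; python3 w.py
python3 -m crank '[[[-1,0,0,0,0],[-1,0,0,0,0],[-1,0,0,0,0],[-1,0,0,0,0],[-1,0,0,0,0],[-1,0,0,0,0],[-1,0,0,0,0],[-1,0,0,0,0]]]' >/dev/null
python3 -m crank '[[[-1,0,0,0,0],[-1,0,0,0,0],[-1,0,0,0,0],[-1,0,0,0,0],[-1,0,0,0,0],[-1,0,0,0,0],[-1,0,0,0,0],[-1,0,0,0,0]]]' >/dev/null
python3 -m crank '[[[-1,0,0,0,0],[-1,0,0,0,0],[-1,0,0,0,0],[-1,0,0,0,0],[-1,0,0,0,0],[-1,0,0,0,0],[-1,0,0,0,0],[-1,0,0,0,0]]]' >/dev/null; python3 w.py
python3 -m crank '[[[-1,0,0,0,0],[-1,0,0,0,0],[-1,0,0,0,0],[-1,0,0,0,0],[-1,0,0,0,0],[-1,0,0,0,0],[-1,0,0,0,0],[-1,0,0,0,0]]]' >/dev/null; python3 w.py
```

```text
t 15.75 sink mm 49.15 dx 0.0 score 0.762 lever rad 0.789 r 0.0797 [-3.9 -4.2 10.1] -0.03 0.0148 26.391814649105072
t 17.8 sink mm 69.35 dx 0.20000000000000018 score 0.751 lever rad 0.789 r 0.0797 [-4.4 -4.9  9.4] -0.01 0.0156 26.391494572162628
t 18.5167 sink mm 69.35 dx 0.20000000000000018 score 0.751 lever rad 0.789 r 0.0797 [-5.  -5.4  9.4] -0.05 0.0152 26.391860246658325
```

```bash
python3 -m crank '[[[-1,0.01,0.4,0,-2.86],[-1,0.01,0.4,0,-2.86],[-1,0.01,0.4,0,-2.86],[-1,0.01,0.4,0,-2.86],[-1,0.01,0.4,0,-2.86],[-1,0.01,0.4,0,-2.86],[-1,0.01,0.4,0,-2.86],[-1,0.01,0.4,0,-2.86]]]' >/dev/null
python3 -m crank '[[[-1,0.01,0.4,0,-2.86],[-1,0.01,0.4,0,-2.86],[-1,0.01,0.4,0,-2.86],[-1,0.01,0.4,0,-2.86],[-1,0.01,0.4,0,-2.86],[-1,0.01,0.4,0,-2.86],[-1,0.01,0.4,0,-2.86],[-1,0.01,0.4,0,-2.86]]]' >/dev/null; python3 w.py
python3 -m crank '[[[-1,0,0.2,0,0],[-1,0,0.2,0,0],[-1,0,0,0,0],[-1,0,0,0,0]]]' ; python3 w.py
```

```text
t 19.9 sink mm 68.26 dx 0.5999999999999996 score 0.938 lever rad -0.015 r 0.0794 [-17.5   4.1  10.8] -0.12 0.015 26.837568283081055
time_s: 20.28
ee_pos: [0.6284, -0.2359, 0.281]
ee_rot: [0.675, 0.738, -0.002, -0.002]
contact_force: [-18.8, -0.8, 16.5]
opening: 0.0151
grip_force: 27.6
t 20.2833 sink mm 68.26 dx 0.5999999999999996 score 0.938 lever rad -0.029 r 0.0794 [-18.8  -0.8  16.5] -0.06 0.0151 27.58329749107361
```

```bash
python3 -m crank '[[[-1,0,-0.3,0,0],[0,0,0,0,0],[0,0,0,0,0],[0,0,0,0,0],[0,0,0,0,0],[0,0,0,0,0],[0,0,0,-1,0],[0,0,0,-2,0]]]' >/dev/null
python3 -m crank '[[[0,0,0,-3,0],[0,0,0,-3,0],[0,0,0,-3,0],[0,0,-2.5,-2,0],[0,0,-3,0,0],[0,0,-3,0,0],[0,0,-3,0,0],[0,0,-3,0,0]]]' >/dev/null
python3 -m crank '[[[0,0,-3,0,0],[0,0,-3,0,0],[0,0,-3,0,0],[0,0,-3,0,0],[0,0,0,0,0],[0,0,0,0,0],[0,0,0,0,0],[0,0,0,0,0]]]'; python3 w.py
python3 - <<'E'
from h import *
a=snap('top')['frame'][135:275,240:410,::-1]
b=snap('side')['frame'][150:290,280:460,::-1]
z=lambda a,f:cv2.resize(a,None,fx=f,fy=f,interpolation=cv2.INTER_CUBIC)
a=z(a,2.2);b=z(b,2.2);cv2.imwrite('pics/f.png',np.hstack([a,b]))
E
```

```text
time_s: 22.33
ee_pos: [0.365, -0.2596, 0.4201]
ee_rot: [0.675, 0.738, 0.0, 0.0]
contact_force: [0.3, -0.6, -0.1]
opening: 0.0426
grip_force: 0.0
t 22.3333 sink mm 69.35 dx 0.5999999999999996 score 0.859 lever rad 1.275 r 0.2741 [ 0.3 -0.6 -0.1] 0.01 0.0426 0.0
```

View pics/f.png

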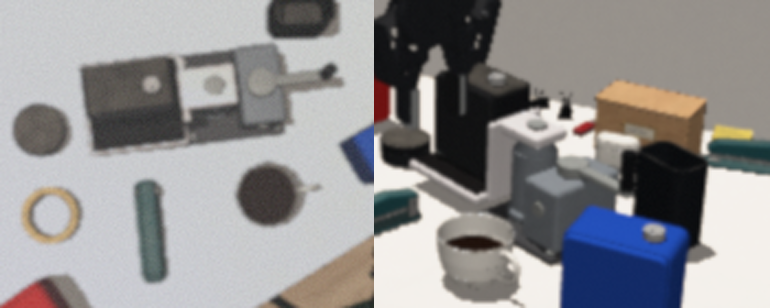

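The picture shows the platform down with the speaker upright. The lever points back along its starting line, from hub (262,82) to grip (330,71). The stapler lies clear at (151,230), and the bystanders have not moved.

```bash
python3 -c "
from cell import manip
print(manip.finish_job())"
```

```text
the job is handed in; nothing more can be done
None
```

I handed the job in after about 22 s of robot time: the stapler is out and clear, the platform sank at about 12–15 mm/s to its bottom stop, the lever is fully shut, and in the final picture the speaker stands upright and the cup, pen cup, tape and tin are where they were; the hand-in returned no verdict.

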